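# Gauge the groove depth of a wear plate and dock the gauge with its reading

## Task

Measure the groove that runs across the brass wear plate in the grey railed bed: find the groove with the sprung probe of the blue depth gauge, feeling lightly so the drag pointer is not run up on the plate's flat face, then press the gauge down gently until its steel foot sits flat on both rails with the probe in the groove, and hold it there for a second. Then stand the gauge back upright on its dock, probe free in the gap, with the groove's reading still on the red pointer and leave the things around where they are.

Things in the scene. Friction and masses are not known exactly. Their poses are not given: they have to be found in the camera images.
- gauge_grip (a point): Centre of the depth gauge's blue body, 42 mm above the underside of its foot; z up. The body is 26 (x) x 32 (y) mm and reaches from 9 to 63 mm above the foot's underside; grip it across its 32 mm (y) sides. White scale and red pointer are on the -x face: keep fingers off it. The probe's stem shows above the body and rises up to 16 mm above it as the probe goes in. 0.3 kg.
- gauge_foot (a point): Centre of the underside of the gauge's steel foot, 28 (x) x 96 (y) x 9 mm; y along its length, z up. The probe, a 5 mm steel pin with a round end, comes out here and reaches 14 mm below the underside when free.
- probe (a joint): How far the probe is pushed into the gauge, m: 0 free, 0.014 when its tip is level with the foot's underside. Its spring takes 4 N to start and 0.4 N more per mm.
- pointer (a joint): Red drag pointer, m: the farthest that the probe has been pushed in so far. Starts at 0; the probe pushes it up, friction keeps it, it never comes back by itself. Pressing the foot down where there is no groove runs it to about 0.014 and spoils the reading; seated in the groove it ends between 0.005 and 0.0095.
- bed: Grey bed fixed to the table, 200 (x) x 120 (y) x 8 mm, with two steel rails along x at y = -38 and +38 mm, each 190 mm long, 20 mm wide, tops 30 mm above the table. Origin: centre of its underside, z up. To measure, the gauge's foot bridges both rails, gauge y along bed y, either way round, centred at bed y = 0.
- bed_datum (a point): Middle of the bed at the height of the rails' tops; axes as the bed. Level with it, between the rails, lies a brass plate 160 (x) x 52 (y) mm. A dark groove 8 mm wide and 5 to 8 mm deep runs across its middle, along y. The plate is screwed down anywhere along the rails: the groove's middle lies at an unknown x between -20 and +20 mm. Straps 62 to 78 mm from the groove stand 7 mm high.
- dock: Dock of the gauge, fixed to the table: black foot 74 (x) x 124 (y) x 8 mm with two grey cheeks, 56 (x) x 36 (y) mm, centred at y = -35 and +35 mm, tops 30 mm above the table, an open gap of 34 mm between them. Origin: centre of its underside. At the start the gauge stands on it, foot across both cheeks, its y along the dock's y within 0.06 rad, probe free in the gap.
- dock_seat (a point): Centre of the dock at the height of the cheeks' tops (30 mm above the table): where the middle of the gauge's foot belongs.
- tin_a: Bystander, to be left alone: aluminium moisture tin with lid, 57 mm across, 38 mm high; origin at the centre of its underside.
- tin_b: Bystander, to be left alone: second aluminium moisture tin, same size; origin at the centre of its underside.
Mind the look-alikes: they are no part of the job. There is more than one size of the bed; the one meant has the size given above. What is shaped like the dock but turquoise is not meant.

How it is judged:
On the way:
1. the foot sits flat across both rails, pressed lightly on them (more than 2 N), with the probe down in the groove, for half a second (z of gauge_foot in the frame of bed between 0.0285 and 0.0312 m and angle between gauge_foot's own z axis and vertical below 0.035 rad and y of gauge_foot in the frame of bed between -0.008 and 0.008 m and contact force between gauge and bed above 2 N and value of joint probe between 0.004 and 0.0105 m), for 0.5 s.
At the end, for the whole second after the job is handed in: The gauge stands upright (within 0.05 rad) and at rest on the dock, its foot flat on the cheeks and within 12 mm of the dock's centre, the probe free (pushed in less than 1.5 mm), and the red pointer still shows the groove's reading: between 4 and 10.5 mm (horizontal distance between gauge_foot and dock_seat below 0.012 m and z of gauge_foot in the frame of dock between 0.0285 and 0.032 m and angle between gauge_foot's own z axis and vertical below 0.05 rad and linear speed of gauge below 0.01 m/s and value of joint probe below 0.0015 m and value of joint pointer between 0.004 and 0.0105 m); the robot touches nothing.
It fails at once if the gauge is pressed on the bed's rails with more than 25 N (contact force between gauge and bed above 25 N).
It fails at once if one of the two tins is moved more than 20 mm (distance of any of tin_a, tin_b from where it was at the start of the episode above 0.02 m).
It also fails if it takes over 67 s, if anything falls off the work surface, if the arm or the gripper's body presses on something with over 40 N, if the wrist force passes 120 N, or if a joint passes its speed limit or range.

## Robot

A 6-joint arm with a two-finger parallel gripper is mounted at the origin on a cart in front of the work surface, level with it; the furniture and walls round the work are solid. World frame = base frame: x ahead of the robot, y to its left, z up, the work surface at z = 0. Lengths are in m, angles in rad, forces in N, time in s.
With the tool pointing down it reaches from about 0.4 to 0.825 m from the base axis. Payload 7 kg.
Tool frame: the origin (TCP) lies between the finger pads; the fingertips stand 22 mm ahead of it and the grasp point (between the pads) lies 3 mm ahead of it; z points along the fingers, y is the direction in which the jaws open and shut (so a half turn about z gives the same grasp; the last joint's range is limited). The gripper opens to 88 mm and grips with 3 to 60 N. Pads are 19 mm wide; open, the fingers measure 130 mm over their backs; the gripper's body (78 mm by 193 mm) begins 47 mm behind the grasp point.
Start: joints at [-0.964, 0.359, 0.012, 0, -1.224, -0.288], TCP at [0.212, -0.641, 0.217] pointing down, gripper open.
Joint ranges: [-3.07, 3.07], [-1.43, 2.12], [-1.02, 1.25], [-3.03, 1.67], [-3.05, -0], [-3.03, 3.03]. Speed limits (rad/s): [2.39, 2.39, 3.01, 3.14, 3.14, 3.14].

## Interface

Orientations are given as [roll, pitch, yaw] about the fixed x, y, z axes, in that order (R = Rz(yaw) Ry(pitch) Rx(roll)).
In Python, from station import arm, optics gives the robot as it stands. The module is installed in compiled form; this text tells all that it offers.
- The arm moves only by the tool jog_arm, never from a script. Its argument "motion" is a list that holds one entry, the list of rows, each a list of 7 numbers: the shift along the tool's x, y, z in m, then the turn, a rotation vector about the tool's x, y, z in degrees, then the finger opening in m, from 0 to 0.0876. In form: [[[x, y, z, rx, ry, rz, grip], ...]]. A call has 1 to 8 rows; each row is the pose to reach, as a shift and turn from the pose measured when the call began, along the tool's axes at that moment; what a row does not reach only later rows make up. A row lasts 1/10 s, in which the tool goes at most 50 mm and 8.59 degrees, less where a joint would pass 70% of its speed; a pose out of reach is approached as far as the arm can. A call with a gripper value outside its range is refused whole. The fingers move at their own pace and stop on an object; "newtons" is the grip in N (left out, the last holds). Time passes only in rows, so rows that repeat a pose let the fingers close. It gives the time, the measured TCP pose, the force and the opening at its end, in the units of the state.
- arm.get_state(): the state, without advancing time (a new reading comes with each control period).
- optics.grab_frame(name): name is "scene" or "top" or "wrist"; returns the picture (384x512x3 uint8, red, green, blue); there is no depth.
- optics.camera_model(name): a dict with "mtx" (3x3 intrinsics, pixels), "R" (3x3) and "t" (3): a world point X has camera coordinates R X + t; the wrist camera has in their place "mount" (4x4, takes a point from camera to tool coordinates, whose origin is the TCP and whose axes are the flange's). Camera axes: x right, y down, z forward; pixel columns grow to the right and rows downward; lengths in m; the calibration is good to about 2 mm. A picture is of the moment at which its call begins: read the wrist's pose just before it. camera_model takes no time and is no camera call.
- arm.job_done(): hands the job in, once; it reports no verdict.
The state is a dict: "t": time; "q": joint angles; "qd": joint speeds; "joint_efforts": joint torques, N m; "eef_pos": TCP position; "ee_rot": TCP orientation; "force": force on the tool from outside, world axes, zero at the start; "moment": the same for the moment, N m; "width": finger opening in m.
Only numpy, scipy, OpenCV 4.12 (cv2) and the standard library are available. Lean on these libraries where they do the work, as an engineer would, in place of code of your own. Each camera call takes 0.05 s, during which the arm holds its last target.

## Working session

There is one attempt and no reset: what is moved stays moved. The work goes in short steps, Python scripts to look and compute and a tool call to move; the robot and the scene stay as the last step left them, time stands still between calls to the robot, and variables do not carry over. Pictures are saved under pics/ and viewed, and the job is handed in when it is done.

Besides the shell and the picture viewer there is one more tool, called after ">>>" as a command line: name --argument value ..., lists and objects as JSON in quotes. jog_arm: Moves the arm, as the interface text tells. Its arguments: {"type":"object","properties":{"motion":{"type":"array","items":{"type":"array","items":{"type":"array","items":{"type":"number"}}}},"newtons":{"type":"number"}},"required":["motion"]}

```bash
mkdir -p pics; python3 - <<'E'
from station import arm, optics
import cv2,numpy as np
s=arm.get_state(); print({k:np.round(v,4).tolist() for k,v in s.items()})
for n in ["top","scene"]:
    f=optics.grab_frame(n); cv2.imwrite(f"pics/{n}0.png",f[:,:,::-1]); np.save(f"pics/{n}0.npy",f)
    m=optics.camera_model(n); print({k:np.round(v,3).tolist() for k,v in m.items()})
print(optics.camera_model("wrist"))
E
```

```text
{'t': 0.0, 'q': [-0.9639, 0.3594, 0.0111, -0.0004, -1.2241, -0.2881], 'qd': [0.0004, 0.0009, -0.0009, -0.0004, 0.0004, 0.0008], 'joint_efforts': [-0.0032, -58.2707, 29.3047, 6.9975, 0.0067, -0.0002], 'eef_pos': [0.2114, -0.6405, 0.2156], 'ee_rot': [3.1399, -0.0001, -2.8229], 'force': [-0.0415, 0.2918, -0.7024], 'moment': [-0.0485, -0.0007, -0.0851], 'width': 0.0873}
{'mtx': [[391.088, 0.0, 256.427], [0.0, 391.088, 188.634], [0.0, 0.0, 1.0]], 'R': [[-0.015, -0.999, 0.033], [-0.994, 0.012, -0.106], [0.106, -0.034, -0.994]], 't': [-0.371, 0.51, 0.89]}
{'mtx': [[496.167, 0.0, 262.517], [0.0, 496.167, 189.734], [0.0, 0.0, 1.0]], 'R': [[0.789, -0.615, 0.007], [-0.235, -0.313, -0.92], [0.568, 0.724, -0.391]], 't': [-0.621, 0.074, 1.078]}
{'mtx': array([[290.30926462,   0.        , 257.5370127 ],
       [  0.        , 290.30926462, 184.56266551],
       [  0.        ,   0.        ,   1.        ]]), 'mount': array([[ 1.13989890e-03, -9.56989439e-01, -2.90120516e-01,
         7.76803127e-02],
       [ 9.99998643e-01,  1.43591777e-03, -8.07460242e-04,
        -2.00298041e-04],
       [ 1.18932013e-03, -2.90119202e-01,  9.56989777e-01,
        -1.68050170e-01],
       [ 0.00000000e+00,  0.00000000e+00,  0.00000000e+00,
         1.00000000e+00]])}
```

View pics/top0.png

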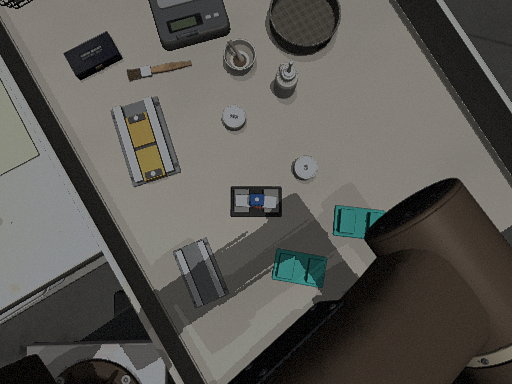

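View pics/scene0.png

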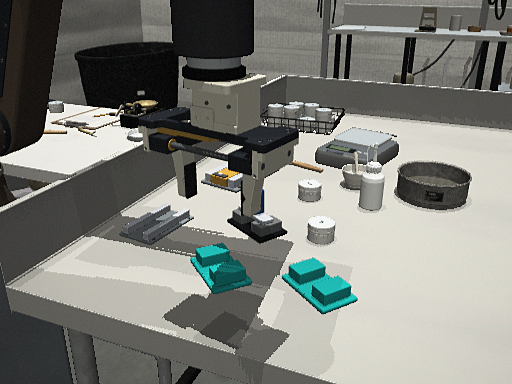

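```bash
cat > h.py <<'E'
import numpy as np,cv2
from station import arm,optics
from scipy.spatial.transform import Rotation as Ro
def ray(n,u,v,z,M=None):
    m=M or optics.camera_model(n); R=m["R"];t=m["t"];K=m["mtx"]
    d=R.T@np.linalg.inv(K)@np.array([u,v,1.]);c=-R.T@t
    return c+d*(z-c[2])/d[2]
def wm(s):
    m=optics.camera_model("wrist");T=np.eye(4);T[:3,:3]=Ro.from_euler("xyz",s["ee_rot"]).as_matrix();T[:3,3]=s["eef_pos"]
    W=T@m["mount"];R=W[:3,:3].T
    return dict(R=R,t=-R@W[:3,3],mtx=m["mtx"])
def proj(m,X):
    p=m["mtx"]@(m["R"]@np.asarray(X)+m["t"]);return p[:2]/p[2]
E
python3 - <<'E'
from h import *
f=np.load("pics/top0.npy")[:,:,::-1]
a=cv2.resize(f[90:195,100:190],None,fx=4,fy=4,interpolation=cv2.INTER_CUBIC)
b=cv2.resize(f[175:225,220:295],None,fx=5,fy=5,interpolation=cv2.INTER_CUBIC)
c=np.zeros((600,790,3),np.uint8);c[:a.shape[0],:a.shape[1]]=a;c[:b.shape[0],400:400+b.shape[1]]=b
d=cv2.resize(f[230:312,165:235],None,fx=4,fy=4,interpolation=cv2.INTER_CUBIC);c[260:260+d.shape[0],400:400+d.shape[1]]=d
cv2.imwrite("pics/c1.png",c)
for u,v in [(256,201),(146,142),(201,272),(305,167),(234,117)]: print(ray("top",u,v,.03))
E
```

```text
[ 0.4756613 -0.3761486  0.03     ]
[ 0.61953604 -0.11676193  0.03      ]
[ 0.31327725 -0.24683292  0.03      ]
[ 0.55566833 -0.4946513   0.03      ]
[ 0.67930202 -0.32616643  0.03      ]
```

View pics/c1.png

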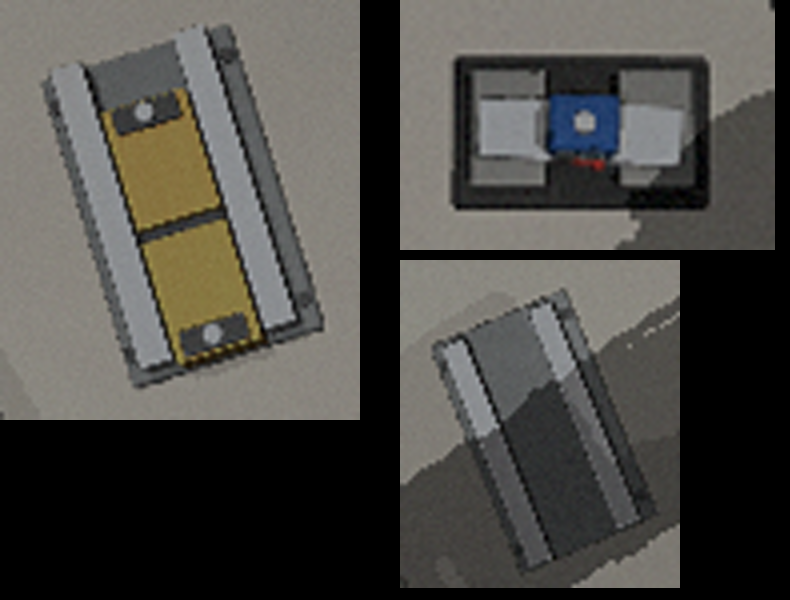

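```bash
cat >> h.py <<'E'
def goal(pos,yaw,s=None):
    s=s or arm.get_state();R0=Ro.from_euler("xyz",s["ee_rot"]);R1=Ro.from_euler("xyz",[np.pi,0,yaw])
    d=R0.inv().apply(np.array(pos)-s["eef_pos"]);r=(R0.inv()*R1).as_rotvec(degrees=True)
    print("shift",d.round(4),"turn",r.round(2),"| now",s["t"],np.round(s["eef_pos"],4),np.round(s["ee_rot"],4),"F",np.round(s["force"],2),"w",s["width"])
E
python3 -c "
from h import *
goal([.47,-.374,.19],np.pi)"
```

```text
shift [-0.3291  0.1721  0.0259] turn [ 0.08 -0.02 18.26] | now 0.1 [ 0.2114 -0.6406  0.2157] [ 3.1401e+00 -2.0000e-04 -2.8229e+00] F [-0.12  0.18  0.07] w 0.08762648357740851
```

>>> jog_arm --motion '[[[-0.329,0.172,0.026,0.1,0,18.3,0.0876],[-0.329,0.172,0.026,0.1,0,18.3,0.0876],[-0.329,0.172,0.026,0.1,0,18.3,0.0876],[-0.329,0.172,0.026,0.1,0,18.3,0.0876],[-0.329,0.172,0.026,0.1,0,18.3,0.0876],[-0.329,0.172,0.026,0.1,0,18.3,0.0876],[-0.329,0.172,0.026,0.1,0,18.3,0.0876],[-0.329,0.172,0.026,0.1,0,18.3,0.0876]]]'

```text
t: 0.9
eef_pos: [0.4718, -0.3713, 0.1894]
ee_rot: [3.141, -0.001, -3.14]
force: [-0.8, -0.2, 0.3]
width: 0.0874
```

>>> jog_arm --motion '[[[0,0,0,0,0,0,0.0876],[0,0,0,0,0,0,0.0876]]]'

```text
t: 1.1
eef_pos: [0.4721, -0.3705, 0.1889]
ee_rot: [3.141, -0.001, -3.138]
force: [-0.1, -0.2, -0.6]
width: 0.0877
```

```bash
python3 - <<'E'
from h import *
goal([.47,-.374,.19],np.pi); print(arm.get_state()["q"])
s=arm.get_state()
f=optics.grab_frame("wrist");np.save("pics/w1.npy",f);cv2.imwrite("pics/w1.png",f[:,:,::-1])
import pickle;pickle.dump(wm(s),open("pics/w1.pkl","wb"))
f=optics.grab_frame("top");np.save("pics/top1.npy",f);cv2.imwrite("pics/top1.png",f[:,:,::-1])
E
```

```text
shift [ 0.0021 -0.0035 -0.0011] turn [ 0.04 -0.09  0.19] | now 1.1 [ 0.4721 -0.3705  0.1889] [ 3.1409e+00 -1.5000e-03 -3.1384e+00] F [-0.05 -0.21 -0.63] w 0.0877064085135604
[-3.40149867e-01  2.56875796e-01 -1.98032398e-01 -1.19562972e-04
 -1.11750437e+00 -1.22735560e+00]
```

View pics/w1.png

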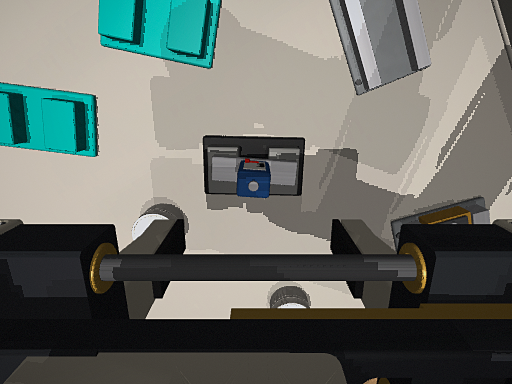

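```bash
python3 - <<'E'
from h import *
import pickle
f=np.load("pics/w1.npy");M=pickle.load(open("pics/w1.pkl","rb"))
c=cv2.resize(f[125:205,195:315,::-1],None,fx=6,fy=6,interpolation=cv2.INTER_CUBIC);cv2.imwrite("pics/c2.png",c)
hsv=cv2.cvtColor(f,cv2.COLOR_RGB2HSV)
b=((hsv[...,0]>100)&(hsv[...,0]<130)&(hsv[...,1]>120)&(hsv[...,2]>50)).astype(np.uint8)
n,l,st,ce=cv2.connectedComponentsWithStats(b)
i=1+np.argmax(st[1:,4]);print(st[i],ce[i])
for n_,Mo in(("wrist",M),("top",None)):
  if n_=="top":
    f=np.load("pics/top0.npy");hsv=cv2.cvtColor(f,cv2.COLOR_RGB2HSV)
    b=((hsv[...,0]>100)&(hsv[...,0]<130)&(hsv[...,1]>120)&(hsv[...,2]>50)).astype(np.uint8)
    n,l,st,ce=cv2.connectedComponentsWithStats(b);i=1+np.argmax(st[1:,4]);print(st[i],ce[i])
    print(ray("top",*ce[i],.093))
E
```

```text
[237 170  34  28 731] [253.08344733 183.73461012]
[250 194  14  12 137] [256.5620438  199.08029197]
[ 0.47518043 -0.37538438  0.093     ]
```

View pics/c2.png

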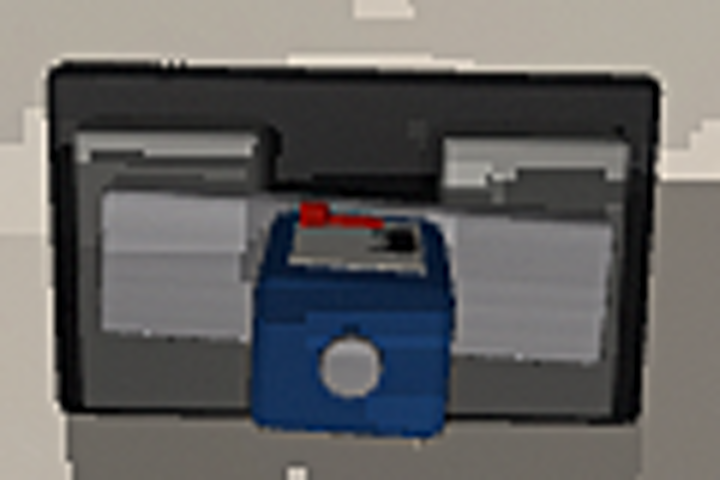

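```bash
python3 - <<'E'
from h import *
import pickle
M=pickle.load(open("pics/w1.pkl","rb"))
r=lambda X,Y,z:ray("",195+(X+.5)/6-.5,125+(Y+.5)/6-.5,z,M)[:2]
F=np.array([r(*p,.039) for p in[(104,192),(102,331),(612,222),(601,360)]]);print(F.round(4),F.mean(0))
a=(F[0]+F[1])/2-(F[2]+F[3])/2;print("len",np.linalg.norm(a),"yaw of y",np.arctan2(-a[0],a[1]), np.arctan2(a[0],-a[1]))
D=np.array([r(*p,.008) for p in[(50,65),(658,78),(62,411),(638,421)]]);print(D.round(4),D.mean(0))
a=(D[0]+D[2])/2-(D[1]+D[3])/2;print(np.linalg.norm(a),np.arctan2(a[0],-a[1]))
C=np.array([r(*p,.03) for p in[(70,157),(640,170),(80,408),(614,415)]]);print(C.round(4),C.mean(0))
print("stem",r(350,365,.095))
E
```

```text
[[ 0.4584 -0.4213]
 [ 0.4852 -0.4228]
 [ 0.4637 -0.3269]
 [ 0.4906 -0.3279]] [ 0.47448141 -0.37475136]
len 0.09482144807469359 yaw of y 3.085748094045403 -0.05584455954439018
[[ 0.439  -0.436 ]
 [ 0.4411 -0.3148]
 [ 0.5117 -0.4371]
 [ 0.5133 -0.3153]] [ 0.47627242 -0.37577766]
0.12150266930514117 -0.015368605756772277
[[ 0.4535 -0.4289]
 [ 0.4556 -0.3208]
 [ 0.5036 -0.4293]
 [ 0.5046 -0.3236]] [ 0.47934301 -0.37567378]
stem [ 0.4746765  -0.37489208]
```

```bash
python3 -c "
from h import *
goal([.4745,-.375,.075],np.pi-.056)"
```

```text
shift [-0.0034 -0.0034  0.1142] turn [ 0.02 -0.07  3.27] | now 1.2 [ 0.4712 -0.3717  0.1892] [ 3.1413e+00 -1.1000e-03 -3.1405e+00] F [ 0.42  0.04 -0.11] w 0.08752272443030239
```

>>> jog_arm --motion '[[[-0.0034,-0.0034,0.03,0,0,3.3,0.0876],[-0.0034,-0.0034,0.07,0,0,3.3,0.0876],[-0.0034,-0.0034,0.1,0,0,3.3,0.0876],[-0.0034,-0.0034,0.114,0,0,3.3,0.0876],[-0.0034,-0.0034,0.114,0,0,3.3,0.0876],[-0.0034,-0.0034,0.114,0,0,3.3,0.0876]]]'

```text
t: 1.8
eef_pos: [0.4749, -0.376, 0.0764]
ee_rot: [-3.141, -0.0, 3.085]
force: [1.2, -0.0, 1.4]
width: 0.0878
```

```bash
python3 - <<'E'
from h import *
for i in range(4):
  goal([.4745,-.375,.075],np.pi-.056)
  f=optics.grab_frame("wrist")
cv2.imwrite("pics/w2.png",f[:,:,::-1])
E
```

```text
shift [0.0005 0.001  0.0014] turn [-0.03 -0.01 -0.05] | now 1.8 [ 0.4749 -0.376   0.0764] [-3.1410e+00 -2.0000e-04  3.0847e+00] F [ 1.16 -0.    1.35] w 0.08775199731731213
shift [0.0009 0.001  0.0019] turn [-0.05  0.06 -0.04] | now 1.85 [ 0.4754 -0.376   0.0769] [-3.1407e+00  1.0000e-03  3.0849e+00] F [-0.06  0.56  0.83] w 0.08802760473432186
shift [0.0011 0.0008 0.0021] turn [-0.05  0.09 -0.03] | now 1.9 [ 0.4755 -0.3759  0.0771] [-3.1407e+00  1.5000e-03  3.0850e+00] F [-0.55  0.67  1.  ] w 0.08748878794860049
shift [0.001  0.0006 0.002 ] turn [-0.05  0.09 -0.03] | now 1.95 [ 0.4755 -0.3757  0.077 ] [-3.1408e+00  1.5000e-03  3.0851e+00] F [ 0.38  0.36 -0.14] w 0.08752238242616868
```

View pics/w2.png

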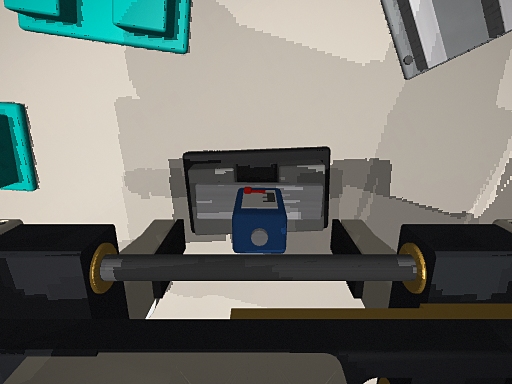

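>>> jog_arm --motion '[[[0.001,0.0006,0.002,0,0,0,0.06],[0.001,0.0006,0.002,0,0,0,0.045],[0.001,0.0006,0.002,0,0,0,0.034],[0.001,0.0006,0.002,0,0,0,0.028],[0.001,0.0006,0.002,0,0,0,0.025],[0.001,0.0006,0.002,0,0,0,0.025],[0.001,0.0006,0.002,0,0,0,0.025],[0.001,0.0006,0.002,0,0,0,0.025]]]' --newtons 40

```text
t: 2.8
eef_pos: [0.4745, -0.3748, 0.0748]
ee_rot: [-3.141, 0.001, 3.085]
force: [-0.4, -0.0, -0.3]
width: 0.0316
```

```bash
python3 - <<'E'
from h import *
for i in range(2):
  goal([.4745,-.375,.16],np.pi-.056)
  f=optics.grab_frame("wrist")
E
```

```text
shift [-0.0002 -0.0002 -0.0852] turn [-0.04  0.08 -0.03] | now 2.8 [ 0.4745 -0.3748  0.0748] [-3.1410e+00  1.3000e-03  3.0851e+00] F [-0.42 -0.05 -0.27] w 0.03156994961057935
shift [-0.0002 -0.0002 -0.0852] turn [-0.04  0.07 -0.02] | now 2.85 [ 0.4744 -0.3748  0.0748] [-3.1409e+00  1.3000e-03  3.0852e+00] F [ 0.58  0.91 -0.17] w 0.031212047164218423
```

```bash
python3 - <<'E'
from h import *
r=lambda X,Y,z:ray("top",100+(X+.5)/4-.5,90+(Y+.5)/4-.5,z)[:2]
A=np.array([r(*p,.03) for p in[(48,72),(80,64),(138,370),(170,360),(178,32),(208,25),(263,335),(297,325)]])
print(A.round(4),A.mean(0))
for i,j in((0,2),(1,3),(4,6),(5,7)): d=A[i]-A[j];print(np.linalg.norm(d),np.arctan2(d[1],d[0]))
g=(r(142,234,.03)+r(218,212,.03))/2;print("groove",g)
goal([.67,-.10,.2],np.pi+.27)
E
```

```text
[[ 0.7039 -0.034 ]
 [ 0.7088 -0.0529]
 [ 0.5238 -0.0905]
 [ 0.5295 -0.109 ]
 [ 0.7283 -0.1107]
 [ 0.7326 -0.1286]
 [ 0.5437 -0.1632]
 [ 0.5495 -0.1831]] [ 0.6275134  -0.10899602]
0.18882616524977044 0.30366012212176025
0.18789963832138257 0.303559964888409
0.19187778812841635 0.2769045394330935
0.19102949113520987 0.2893803038213313
groove [ 0.61140855 -0.11367904]
shift [-0.1799  0.2854 -0.1251] turn [ -0.05   0.07 -18.71] | now 2.9 [ 0.4744 -0.3748  0.0748] [-3.1410e+00  1.4000e-03  3.0851e+00] F [ 0.45  0.49 -0.93] w 0.031082780871235702
```

>>> jog_arm --motion '[[[0,0,-0.03,0,0,0,0.025],[0,0,-0.07,0,0,0,0.025],[-0.03,0.04,-0.11,0,0,-4,0.025],[-0.06,0.08,-0.125,0,0,-8,0.025],[-0.08,0.12,-0.125,0,0,-12,0.025],[-0.1,0.155,-0.125,0,0,-15,0.025],[-0.12,0.19,-0.125,0,0,-18,0.025],[-0.14,0.225,-0.125,0,0,-19.9,0.025]]]'

```text
t: 3.7
eef_pos: [0.6271, -0.156, 0.1993]
ee_rot: [-3.141, 0.0, -2.848]
force: [1.3, -0.9, -3.0]
width: 0.0313
```

```bash
python3 - <<'E'
from h import *
goal([.67,-.10,.2],np.pi+.29)
E
```

```text
shift [-0.0573  0.0412 -0.0007] turn [-0.02  0.01  0.18] | now 3.7 [ 0.6271 -0.156   0.1993] [-3.1412e+00  3.0000e-04 -2.8484e+00] F [ 1.26 -0.92 -2.99] w 0.03134779848301123
```

>>> jog_arm --motion '[[[-0.03,0.02,0,0,0,0.2,0.025],[-0.057,0.041,0,0,0,0.2,0.025],[-0.057,0.041,0,0,0,0.2,0.025],[-0.057,0.041,0,0,0,0.2,0.025],[-0.057,0.041,0,0,0,0.2,0.025],[-0.057,0.041,0,0,0,0.2,0.025]]]'

```text
t: 4.3
eef_pos: [0.6691, -0.1012, 0.1992]
ee_rot: [-3.141, -0.0, -2.853]
force: [-0.1, 0.1, -3.5]
width: 0.0317
```

```bash
python3 - <<'E'
from h import *
import pickle
for i in range(3):
  goal([.67,-.10,.2],np.pi+.29)
  s=arm.get_state(); f=optics.grab_frame("wrist")
np.save("pics/w3.npy",f);cv2.imwrite("pics/w3.png",f[:,:,::-1]);pickle.dump(wm(s),open("pics/w3.pkl","wb"))
E
```

```text
shift [-0.0011  0.0009 -0.0008] turn [-0.01 -0.01 -0.08] | now 4.3 [ 0.6691 -0.1012  0.1992] [-3.1413e+00 -2.0000e-04 -2.8529e+00] F [-0.09  0.14 -3.51] w 0.031669754190164094
shift [-0.0011  0.0009 -0.0006] turn [-0.02  0.01 -0.09] | now 4.35 [ 0.6692 -0.1012  0.1994] [-3.1413e+00  1.0000e-04 -2.8531e+00] F [-0.03  0.3  -2.6 ] w 0.031161449251361578
shift [-0.001   0.0009 -0.0005] turn [-0.02  0.02 -0.08] | now 4.4 [ 0.6693 -0.1011  0.1995] [-3.1413e+00  3.0000e-04 -2.8530e+00] F [ 0.15  0.32 -1.54] w 0.03149329834678846
```

View pics/w3.png

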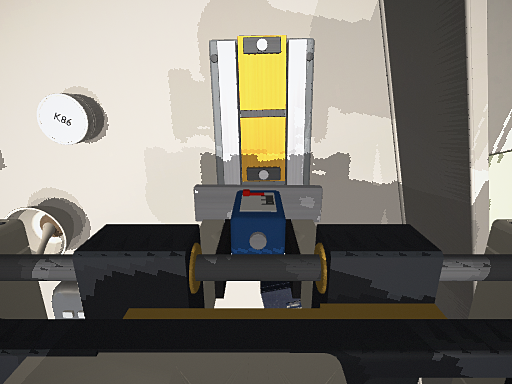

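```bash
python3 - <<'E'
from h import *
import pickle
f=np.load("pics/w3.npy");M=pickle.load(open("pics/w3.pkl","rb"))
c=cv2.resize(f[25:190,195:330,::-1],None,fx=4.5,fy=3.6,interpolation=cv2.INTER_CUBIC);cv2.imwrite("pics/c3.png",c)
hsv=cv2.cvtColor(f,cv2.COLOR_RGB2HSV)
y=((hsv[...,0]>15)&(hsv[...,0]<35)&(hsv[...,1]>120)).astype(np.uint8)
# groove rows per column
cols=range(243,285,4)
P=[]
g=f.astype(int).sum(2)
for u in cols:
    p=g[104:124,u]; d=np.clip(500-p,0,None) if False else (p.max()-p)
    w=np.where(d>d.max()*.4,d,0); P.append((u,104+(w*np.arange(20)).sum()/w.sum()))
P=np.array(P);print(P.round(2).tolist())
W=np.array([ray("",u,v,.029,M)[:2] for u,v in P]);k=np.polyfit(W[:,1],W[:,0],1);print("groove dx/dy",k[0],W[0],W[-1])
for v in(70,90,140,160):print(v,g[v,205:325].tolist())
E
```

```text
[[243.0, 113.67], [247.0, 113.55], [251.0, 113.23], [255.0, 113.56], [259.0, 113.51], [263.0, 113.16], [267.0, 112.73], [271.0, 112.53], [275.0, 112.73], [279.0, 112.71], [283.0, 112.42]]
groove dx/dy -0.3319234071083654 [ 0.61764568 -0.13432001] [ 0.60337507 -0.09125911]
70 [628, 630, 630, 636, 666, 387, 387, 512, 527, 520, 522, 519, 509, 485, 765, 745, 739, 739, 739, 739, 739, 739, 739, 739, 739, 739, 739, 739, 739, 754, 765, 228, 164, 419, 590, 568, 558, 557, 553, 557, 565, 566, 564, 561, 565, 564, 565, 562, 563, 557, 556, 563, 554, 557, 564, 562, 556, 558, 565, 565, 557, 554, 560, 562, 554, 555, 555, 559, 562, 554, 553, 555, 562, 561, 557, 556, 559, 561, 565, 579, 605, 130, 102, 601, 765, 747, 739, 739, 739, 739, 739, 739, 739, 739, 738, 739, 739, 739, 739, 749, 765, 373, 442, 450, 453, 448, 448, 344, 328, 603, 583, 575, 578, 578, 572, 575, 575, 574, 576, 573]
90 [635, 635, 635, 638, 640, 661, 517, 385, 495, 521, 515, 517, 518, 453, 439, 765, 750, 742, 740, 741, 740, 742, 742, 741, 741, 739, 742, 742, 742, 742, 760, 758, 154, 123, 585, 570, 558, 558, 561, 554, 565, 568, 569, 556,
[... 888 characters left out ...]
 562, 571, 514, 460, 333, 705, 679, 680, 569, 577, 581, 584, 581, 570, 689, 677, 669, 667, 668]
160 [386, 384, 390, 385, 389, 387, 384, 386, 387, 393, 411, 229, 276, 302, 299, 296, 277, 228, 765, 765, 765, 765, 443, 414, 765, 485, 428, 441, 457, 459, 458, 448, 455, 490, 326, 175, 219, 349, 325, 322, 324, 321, 329, 334, 333, 324, 337, 334, 328, 330, 330, 317, 295, 588, 574, 574, 581, 301, 579, 590, 588, 583, 305, 580, 595, 321, 309, 321, 335, 306, 301, 336, 322, 323, 317, 315, 318, 351, 329, 359, 182, 150, 353, 480, 471, 438, 453, 446, 441, 458, 448, 438, 451, 454, 448, 439, 438, 566, 443, 273, 285, 287, 290, 282, 244, 323, 402, 393, 387, 385, 386, 388, 389, 380, 381, 384, 386, 385, 383, 377]
```

View pics/c3.png

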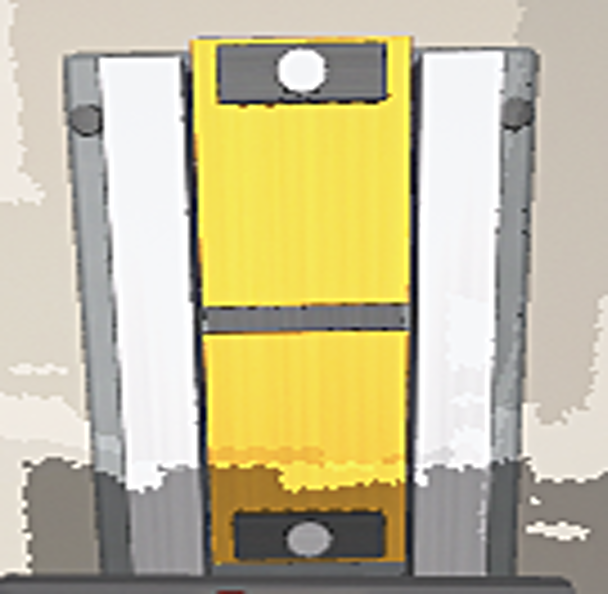

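```bash
python3 - <<'E'
from h import *
import pickle
M=pickle.load(open("pics/w3.pkl","rb"))
R=lambda u,v:ray("",u,v,.03,M)[:2]
L=[]
for a,b in(((218.7,70),(221.7,140)),((235.6,70),(238.6,140)),((287.7,70),(287.1,140)),((305.8,70),(303.5,140))):
    A,B=R(*a),R(*b);d=B-A;print(A.round(4),B.round(4),np.arctan2(d[1],d[0]));L.append((A,B))
th=np.mean([np.arctan2(*(B-A)[::-1]) for A,B in L]);print(th)
for th in(.29,.30,.31):
    n=np.array([-np.sin(th),np.cos(th)]);ex=np.array([np.cos(th),np.sin(th)])
    ys=[n@((A+B)/2) for A,B in L];print(np.diff(ys),np.mean(ys))
    gx=ex@R(263,113.0); print("groove centre",ex*gx+n*np.mean(ys))
E
```

```text
[ 0.5807 -0.1721] [ 0.6533 -0.1499] 0.2967798842211691
[ 0.5755 -0.1545] [ 0.6477 -0.1311] 0.3136869188112795
[ 0.5594 -0.1003] [ 0.6316 -0.0771] 0.3107084637247109
[ 0.5538 -0.0815] [ 0.6261 -0.0589] 0.30279948750264596
0.30599368856495135
[0.01898381 0.05641502 0.0193318 ] -0.2834323112462845
groove centre [ 0.61063387 -0.11356211]
[0.01898282 0.05641206 0.01933079] -0.28887023867087896
groove centre [ 0.61061928 -0.11348871]
[0.01897993 0.05640347 0.01932784] -0.2942792793123309
groove centre [ 0.61060321 -0.11341561]
```

```bash
python3 - <<'E'
from h import *
goal([.6106,-.1135,.095],np.pi+.303)
E
```

```text
shift [0.06   0.0049 0.1045] turn [-0.02  0.03 -0.82] | now 4.45 [ 0.6694 -0.1011  0.1995] [-3.1412e+00  5.0000e-04 -2.8529e+00] F [ 0.23 -0.5  -2.58] w 0.031051076377983086
```

>>> jog_arm --motion '[[[0.03,0.0025,0.02,0,0,-0.5,0.025],[0.06,0.005,0.05,0,0,-0.8,0.025],[0.06,0.005,0.08,0,0,-0.8,0.025],[0.06,0.005,0.095,0,0,-0.8,0.025],[0.06,0.005,0.1015,0,0,-0.8,0.025],[0.06,0.005,0.1015,0,0,-0.8,0.025],[0.06,0.005,0.1015,0,0,-0.8,0.025]]]'

```text
t: 5.15
eef_pos: [0.6113, -0.1136, 0.099]
ee_rot: [-3.141, 0.002, -2.839]
force: [-0.2, -0.1, -2.7]
width: 0.0315
```

```bash
python3 - <<'E'
from h import *
for i in range(6):
  goal([.6106,-.1135,.09],np.pi+.303)
  f=optics.grab_frame("scene" if i%2 else "wrist")
  cv2.imwrite(f"pics/h{i}.png",f[:,:,::-1])
E
```

```text
shift [0.0007 0.0003 0.009 ] turn [-0.05  0.1  -0.02] | now 5.15 [ 0.6113 -0.1136  0.099 ] [-3.1406e+00  1.7000e-03 -2.8389e+00] F [-0.19 -0.08 -2.67] w 0.03147802529651018
shift [0.0009 0.0002 0.0092] turn [-0.06  0.13 -0.02] | now 5.2 [ 0.6115 -0.1135  0.0992] [-3.1406e+00  2.2000e-03 -2.8389e+00] F [ 0.49  0.32 -2.81] w 0.031077687463229923
shift [0.0008 0.0001 0.0092] turn [-0.05  0.13 -0.02] | now 5.25 [ 0.6114 -0.1134  0.0992] [-3.1407e+00  2.3000e-03 -2.8389e+00] F [ 0.04  0.14 -2.64] w 0.0311729754724474
shift [0.0008 0.0001 0.0091] turn [-0.05  0.13 -0.02] | now 5.3 [ 0.6113 -0.1133  0.0991] [-3.1408e+00  2.2000e-03 -2.8389e+00] F [ 0.38 -0.16 -2.68] w 0.03159774301341392
shift [0.0006 0.     0.0089] turn [-0.04  0.11 -0.02] | now 5.35 [ 0.6111 -0.1133  0.0989] [-3.1409e+00  2.0000e-03 -2.8389e+00] F [-0.25 -0.02 -2.9 ] w 0.031510560994551254
shift [ 0.0005 -0.0001  0.0088] turn [-0.04  0.1  -0.02] | now 5.4 [ 0.611  -0.1133  0.0988] [-3.1410e+00  1.7000e-03 -2.8389e+00] F [ 0.61  0.03 -2.85] w 0.03134283626695554
```

View pics/h4.png

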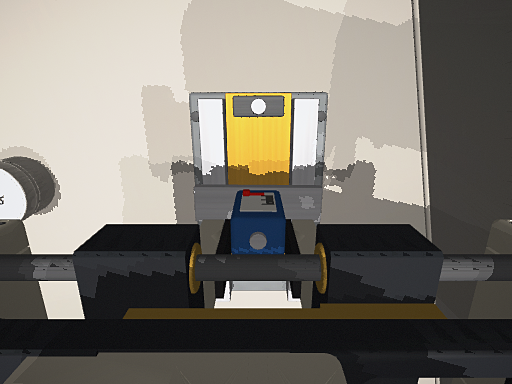

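View pics/h5.png

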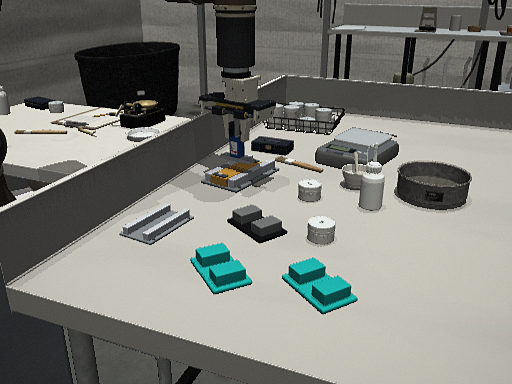

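>>> jog_arm --motion '[[[0.0005,0,0.004,0,0,0,0.025],[0.0005,0,0.007,0,0,0,0.025],[0.0005,0,0.009,0,0,0,0.025],[0.0005,0,0.0105,0,0,0,0.025],[0.0005,0,0.0115,0,0,0,0.025],[0.0005,0,0.012,0,0,0,0.025],[0.0005,0,0.012,0,0,0,0.025],[0.0005,0,0.012,0,0,0,0.025]]]'

```text
t: 6.25
eef_pos: [0.6105, -0.1135, 0.0867]
ee_rot: [-3.141, 0.002, -2.839]
force: [0.4, 1.6, -3.0]
width: 0.0312
```

```bash
python3 - <<'E'
from h import *
for i in range(4):
  goal([.6106,-.1135,.0862],np.pi+.303)
  f=optics.grab_frame("wrist")
cv2.imwrite("pics/f1.png",cv2.resize(f[170:260,190:330,::-1],None,fx=5,fy=5,interpolation=cv2.INTER_CUBIC))
E
```

```text
shift [-0.0001 -0.0001  0.0005] turn [-0.04  0.09 -0.01] | now 6.25 [ 0.6105 -0.1135  0.0867] [-3.1410e+00  1.5000e-03 -2.8388e+00] F [ 0.38  1.56 -2.96] w 0.031208498591017618
shift [-0.0001 -0.0001  0.0005] turn [-0.03  0.09 -0.02] | now 6.3 [ 0.6105 -0.1135  0.0867] [-3.1410e+00  1.6000e-03 -2.8389e+00] F [ 0.29 -0.17 -3.1 ] w 0.031653367211948016
shift [-0.0001 -0.0001  0.0005] turn [-0.04  0.09 -0.02] | now 6.35 [ 0.6105 -0.1135  0.0867] [-3.1410e+00  1.6000e-03 -2.8389e+00] F [ 0.41 -0.02 -3.54] w 0.03117287081089347
shift [-0.0001 -0.0001  0.0005] turn [-0.03  0.09 -0.02] | now 6.4 [ 0.6105 -0.1135  0.0867] [-3.1410e+00  1.6000e-03 -2.8389e+00] F [ 0.31  0.26 -2.9 ] w 0.03136214435975273
```

View pics/f1.png

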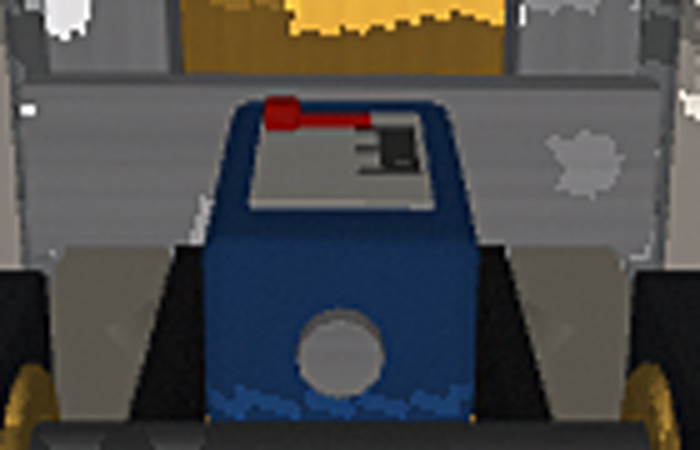

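>>> jog_arm --motion '[[[0,0,0.0005,0,0,0,0.025],[0,0,0.001,0,0,0,0.025],[0,0,0.0013,0,0,0,0.025],[0,0,0.0013,0,0,0,0.025],[0,0,0.0013,0,0,0,0.025]]]'

```text
t: 6.95
eef_pos: [0.6105, -0.1135, 0.0854]
ee_rot: [-3.141, 0.002, -2.839]
force: [-0.4, -0.1, -2.3]
width: 0.0316
```

>>> jog_arm --motion '[[[0,0,0.001,0,0,0,0.025],[0,0,0.002,0,0,0,0.025],[0,0,0.003,0,0,0,0.025],[0,0,0.004,0,0,0,0.025],[0,0,0.005,0,0,0,0.025],[0,0,0.0055,0,0,0,0.025],[0,0,0.0055,0,0,0,0.025],[0,0,0.0055,0,0,0,0.025]]]'

```text
t: 7.75
eef_pos: [0.6107, -0.1135, 0.0802]
ee_rot: [-3.141, 0.002, -2.839]
force: [-0.9, 0.7, 3.2]
width: 0.0314
```

```bash
python3 - <<'E'
from h import *
for i in range(3):
  goal([.6106,-.1135,.0748],np.pi+.303)
  f=optics.grab_frame("wrist")
cv2.imwrite("pics/f2.png",cv2.resize(f[170:260,190:330,::-1],None,fx=5,fy=5,interpolation=cv2.INTER_CUBIC))
E
```

```text
shift [0.0002 0.     0.0054] turn [-0.05  0.12 -0.01] | now 7.75 [ 0.6107 -0.1135  0.0802] [-3.1408e+00  2.1000e-03 -2.8388e+00] F [-0.86  0.67  3.22] w 0.031437995495514744
shift [0.0001 0.     0.0054] turn [-0.05  0.12 -0.01] | now 7.8 [ 0.6107 -0.1135  0.0802] [-3.1408e+00  2.1000e-03 -2.8388e+00] F [-1.42  0.32  3.86] w 0.031265245916954336
shift [ 0.0002 -0.      0.0054] turn [-0.05  0.12 -0.01] | now 7.85 [ 0.6107 -0.1135  0.0802] [-3.1408e+00  2.1000e-03 -2.8388e+00] F [-0.67  0.71  2.39] w 0.03143174095879026
```

View pics/f2.png

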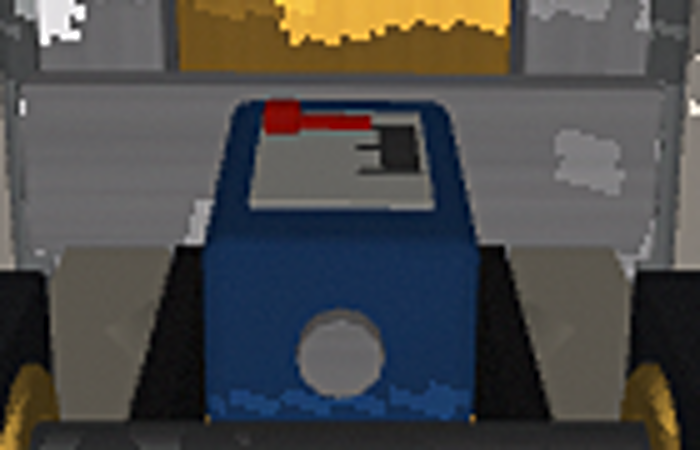

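>>> jog_arm --motion '[[[0,0,0.001,0,0,0,0.025],[0,0,0.002,0,0,0,0.025],[0,0,0.003,0,0,0,0.025],[0,0,0.004,0,0,0,0.025],[0,0,0.0045,0,0,0,0.025],[0,0,0.0045,0,0,0,0.025]]]'

```text
t: 8.5
eef_pos: [0.6108, -0.1135, 0.0756]
ee_rot: [-3.141, 0.002, -2.839]
force: [-0.6, 0.5, 5.2]
width: 0.0314
```

>>> jog_arm --motion '[[[0,0,0.0003,0,0,0,0.025],[0,0,0.0006,0,0,0,0.025],[0,0,0.0006,0,0,0,0.025]]]'

```text
t: 8.8
eef_pos: [0.6108, -0.1135, 0.075]
ee_rot: [-3.141, 0.002, -2.839]
force: [-0.9, 0.8, 5.4]
width: 0.0317
```

>>> jog_arm --motion '[[[0,0,0.0003,0,0,0,0.025],[0,0,0.0005,0,0,0,0.025],[0,0,0.0005,0,0,0,0.025]]]'

```text
t: 9.1
eef_pos: [0.6109, -0.1134, 0.0748]
ee_rot: [-3.141, 0.002, -2.839]
force: [-2.1, 1.0, 6.9]
width: 0.0313
```

>>> jog_arm --motion '[[[0,0,0.0004,0,0,0,0.025],[0,0,0.0006,0,0,0,0.025],[0,0,0.0006,0,0,0,0.025]]]'

```text
t: 9.4
eef_pos: [0.6109, -0.1134, 0.0748]
ee_rot: [-3.14, 0.003, -2.838]
force: [-3.2, 2.0, 8.7]
width: 0.0315
```

```bash
python3 - <<'E'
from h import *
for i in range(4):
  goal([.6106,-.1135,.0748],np.pi+.303)
  f=optics.grab_frame("wrist")
cv2.imwrite("pics/f3.png",cv2.resize(f[170:260,190:330,::-1],None,fx=5,fy=5,interpolation=cv2.INTER_CUBIC))
E
```

```text
shift [0.0003 0.     0.    ] turn [-0.07  0.15  0.01] | now 9.4 [ 0.6109 -0.1134  0.0748] [-3.1404e+00  2.6000e-03 -2.8384e+00] F [-3.16  1.96  8.74] w 0.03153344299274444
shift [0.0003 0.     0.    ] turn [-0.06  0.15  0.01] | now 9.45 [ 0.6109 -0.1134  0.0748] [-3.1405e+00  2.7000e-03 -2.8385e+00] F [-3.25  2.09  9.28] w 0.03147271635037203
shift [0.0003 0.     0.    ] turn [-0.07  0.15  0.01] | now 9.5 [ 0.6109 -0.1134  0.0748] [-3.1405e+00  2.6000e-03 -2.8385e+00] F [-2.51  0.94  8.11] w 0.03165454422307907
shift [0.0003 0.     0.    ] turn [-0.07  0.15  0.01] | now 9.55 [ 0.6109 -0.1134  0.0748] [-3.1404e+00  2.7000e-03 -2.8384e+00] F [-2.66  1.52  8.92] w 0.03181237249885926
```

View pics/f3.png

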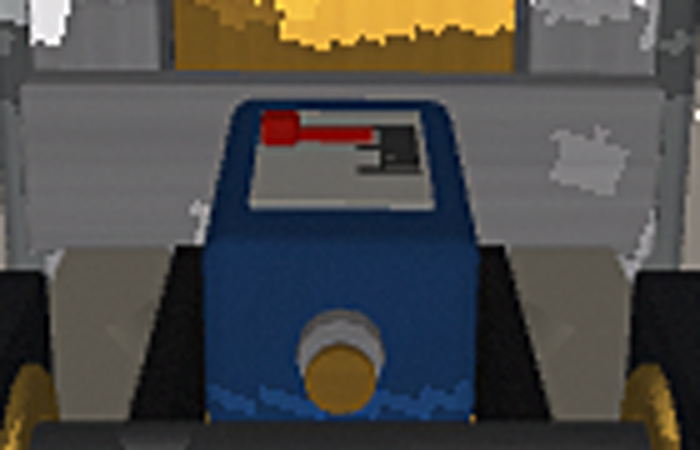

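>>> jog_arm --motion '[[[0,0,0.0006,0,0,0,0.025],[0,0,0.001,0,0,0,0.025],[0,0,0.0014,0,0,0,0.025],[0,0,0.0014,0,0,0,0.025]]]'

```text
t: 10.0
eef_pos: [0.6111, -0.1134, 0.0748]
ee_rot: [-3.14, 0.003, -2.838]
force: [-4.3, 2.0, 14.1]
width: 0.0313
```

>>> jog_arm --motion '[[[0,0,0.0012,0,0,0,0.025],[0,0,0.0012,0,0,0,0.025],[0,0,0.0012,0,0,0,0.025],[0,0,0.0012,0,0,0,0.025],[0,0,0.0012,0,0,0,0.025],[0,0,0.0012,0,0,0,0.025],[0,0,0.0012,0,0,0,0.025],[0,0,0.0012,0,0,0,0.025]]]'

```text
t: 10.8
eef_pos: [0.6111, -0.1134, 0.0748]
ee_rot: [-3.14, 0.004, -2.838]
force: [-5.3, 3.0, 13.9]
width: 0.0312
```

```bash
python3 - <<'E'
from h import *
for i in range(6):
  goal([.6106,-.1135,.0748],np.pi+.303)
  f=optics.grab_frame("wrist" if i<3 else "scene")
  if i==2:cv2.imwrite("pics/f4.png",cv2.resize(f[170:260,190:330,::-1],None,fx=5,fy=5,interpolation=cv2.INTER_CUBIC))
cv2.imwrite("pics/f5.png",cv2.resize(f[120:200,180:300,::-1],None,fx=6,fy=6,interpolation=cv2.INTER_CUBIC))
E
```

```text
shift [ 0.0005  0.     -0.    ] turn [-0.11  0.22  0.05] | now 10.8 [ 0.6111 -0.1134  0.0748] [-3.1397  0.0038 -2.8378] F [-5.33  2.98 13.86] w 0.031245639037480673
shift [0.0005 0.     0.    ] turn [-0.11  0.22  0.05] | now 10.85 [ 0.6111 -0.1134  0.0748] [-3.1397  0.0038 -2.8377] F [-5.17  1.98 13.7 ] w 0.031209347979249465
shift [0.0005 0.0001 0.    ] turn [-0.11  0.22  0.05] | now 10.9 [ 0.6111 -0.1134  0.0748] [-3.1397  0.0038 -2.8377] F [-5.32  1.66 13.47] w 0.031648641826910524
shift [0.0005 0.     0.    ] turn [-0.11  0.22  0.05] | now 10.95 [ 0.6111 -0.1134  0.0748] [-3.1397  0.0038 -2.8377] F [-5.14  2.76 14.02] w 0.031430773803447234
shift [ 0.0005  0.0001 -0.    ] turn [-0.11  0.22  0.05] | now 11.0 [ 0.6111 -0.1134  0.0748] [-3.1397  0.0038 -2.8378] F [-3.88  2.26 13.32] w 0.03125926798732626
shift [0.0005 0.0001 0.    ] turn [-0.11  0.22  0.05] | now 11.05 [ 0.6111 -0.1134  0.0748] [-3.1397  0.0038 -2.8377] F [-4.12  2.3  13.86] w 0.03138430572331526
```

View pics/f4.png

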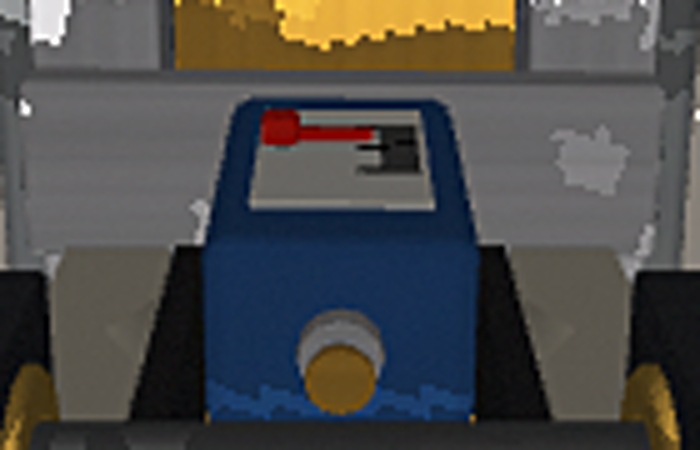

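View pics/f5.png

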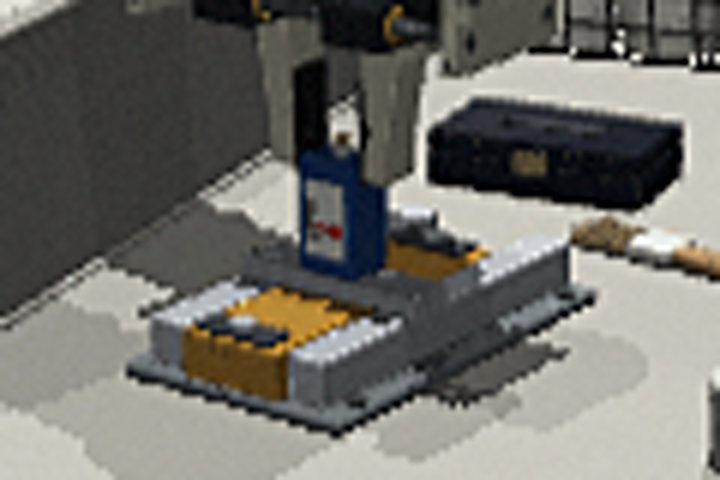

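>>> jog_arm --motion '[[[0,0,-0.003,0,0,0,0.025],[0,0,-0.009,0,0,0,0.025],[0,0,-0.02,0,0,0,0.025],[0,0,-0.04,0,0,0,0.025],[0,0,-0.065,0,0,0,0.025],[0,0,-0.085,0,0,0,0.025]]]'

```text
t: 11.7
eef_pos: [0.6106, -0.1134, 0.1609]
ee_rot: [-3.14, 0.004, -2.838]
force: [0.7, 0.2, -2.7]
width: 0.0314
```

```bash
python3 - <<'E'
from h import *
goal([.475,-.3751,.155],np.pi-.05)
f=optics.grab_frame("wrist")
cv2.imwrite("pics/f6.png",cv2.resize(f[170:260,190:330,::-1],None,fx=5,fy=5,interpolation=cv2.INTER_CUBIC))
E
```

```text
shift [ 0.2077 -0.2092  0.0056] turn [-0.06  0.22 20.27] | now 11.7 [ 0.6106 -0.1134  0.1609] [-3.1398  0.0036 -2.8379] F [ 0.69  0.22 -2.71] w 0.031427375081243346
```

View pics/f6.png

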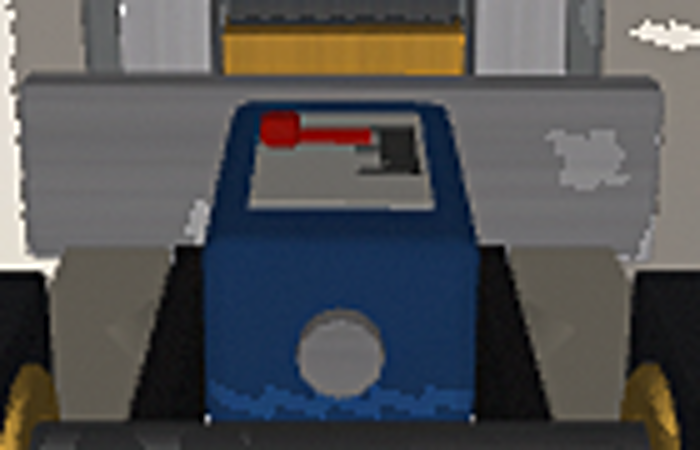

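>>> jog_arm --motion '[[[0.025,-0.025,0.0,0,0.1,3,0.025],[0.055,-0.055,0.0,0,0.2,6,0.025],[0.085,-0.085,0.0,0,0.2,10,0.025],[0.115,-0.115,0.0,0,0.2,13,0.025],[0.145,-0.145,0.0,0,0.2,16,0.025],[0.175,-0.176,0.003,0,0.2,19,0.025],[0.198,-0.2,0.0056,0,0.2,20.3,0.025],[0.2077,-0.2092,0.0056,0,0.2,20.3,0.025]]]'

```text
t: 12.55
eef_pos: [0.4748, -0.3774, 0.1571]
ee_rot: [-3.141, 0.004, 3.088]
force: [-0.2, -0.6, -3.2]
width: 0.0313
```

>>> jog_arm --motion '[[[0,0,0,0,0,0,0.025],[0,0,0,0,0,0,0.025]]]'

```text
t: 12.75
eef_pos: [0.4745, -0.3772, 0.1567]
ee_rot: [3.142, 0.003, 3.088]
force: [0.6, 0.4, -2.8]
width: 0.0313
```

```bash
python3 - <<'E'
from h import *
for i in range(2):
  goal([.475,-.3751,.080],np.pi-.05)
  f=optics.grab_frame("wrist")
cv2.imwrite("pics/f7.png",f[:,:,::-1])
E
```

```text
shift [-0.0001  0.0021  0.0767] turn [ 0.    0.17 -0.23] | now 12.75 [ 0.4745 -0.3772  0.1567] [3.1416e+00 2.9000e-03 3.0876e+00] F [ 0.56  0.44 -2.81] w 0.031302358314928946
shift [0.0004 0.0017 0.0769] turn [-0.01  0.19 -0.17] | now 12.8 [ 0.475  -0.3768  0.1569] [-3.1414  0.0033  3.0885] F [-0.02 -0.25 -3.24] w 0.03107224385486884
```

View pics/f7.png

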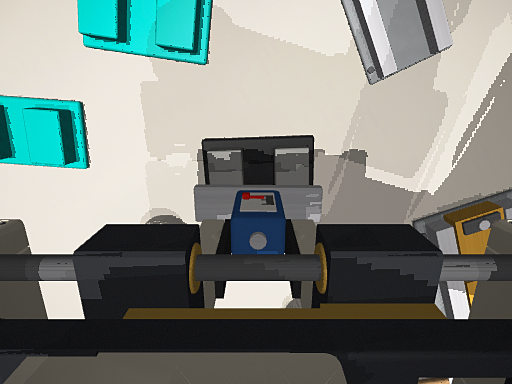

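Positioned above the black dock, pointer still showing the reading. Going down.

>>> jog_arm --motion '[[[0,0.0017,0.02,0,0.2,0,0.025],[0,0.0017,0.04,0,0.2,0,0.025],[0,0.0017,0.06,0,0.2,0,0.025],[0,0.0017,0.072,0,0.2,0,0.025],[0,0.0017,0.077,0,0.2,0,0.025],[0,0.0017,0.077,0,0.2,0,0.025],[0,0.0017,0.077,0,0.2,0,0.025]]]'

```text
t: 13.55
eef_pos: [0.4764, -0.375, 0.0809]
ee_rot: [-3.141, 0.001, 3.09]
force: [0.4, -0.7, -3.0]
width: 0.0318
```

```bash
python3 - <<'E'
from h import *
for i in range(2):
  goal([.475,-.3751,.0748],np.pi-.05)
  f=optics.grab_frame("wrist")
E
```

```text
shift [ 0.0014 -0.0002  0.0061] turn [-0.05  0.07 -0.1 ] | now 13.55 [ 0.4764 -0.375   0.0809] [-3.1407e+00  1.2000e-03  3.0898e+00] F [ 0.41 -0.67 -2.97] w 0.031780062112845536
shift [ 0.0014 -0.0001  0.0063] turn [-0.06  0.09 -0.11] | now 13.6 [ 0.4764 -0.3751  0.0811] [-3.1406e+00  1.6000e-03  3.0896e+00] F [ 0.23  0.58 -2.81] w 0.03133709010879241
```

>>> jog_arm --motion '[[[0.0008,0,0.002,0,0,0,0.025],[0.0008,0,0.004,0,0,0,0.025],[0.0008,0,0.0055,0,0,0,0.025],[0.0008,0,0.006,0,0,0,0.025],[0.0008,0,0.006,0,0,0,0.025]]]'

```text
t: 14.15
eef_pos: [0.4755, -0.3751, 0.0749]
ee_rot: [-3.141, 0.001, 3.089]
force: [0.7, 0.4, -2.7]
width: 0.0313
```

>>> jog_arm --motion '[[[0,0,0.0002,0,0,0,0.025],[0,0,0.0004,0,0,0,0.025],[0,0,0.0004,0,0,0,0.025]]]'

```text
t: 14.45
eef_pos: [0.4756, -0.3752, 0.0748]
ee_rot: [-3.14, 0.002, 3.089]
force: [-0.3, 0.9, -0.7]
width: 0.0316
```

Touching down (weight largely carried by the dock). Release slowly.

>>> jog_arm --motion '[[[0,0,0,0,0,0,0.034],[0,0,0,0,0,0,0.04],[0,0,0,0,0,0,0.05],[0,0,0,0,0,0,0.065],[0,0,0,0,0,0,0.08],[0,0,0,0,0,0,0.08],[0,0,0,0,0,0,0.08]]]'

```text
t: 15.15
eef_pos: [0.4756, -0.3752, 0.0748]
ee_rot: [-3.14, 0.002, 3.089]
force: [-0.6, 0.5, -0.3]
width: 0.0746
```

>>> jog_arm --motion '[[[0,0,-0.02,0,0,0,0.08],[0,0,-0.05,0,0,0,0.08],[0,0,-0.08,0,0,0,0.08],[0,0,-0.115,0,0,0,0.08],[0,0,-0.115,0,0,0,0.08],[0,0,-0.115,0,0,0,0.08]]]'

```text
t: 15.75
eef_pos: [0.4758, -0.3751, 0.1907]
ee_rot: [-3.14, 0.004, 3.089]
force: [0.1, -0.5, -0.4]
width: 0.0802
```

```bash
python3 - <<'E'
from h import *
import pickle
s=arm.get_state();f=optics.grab_frame("wrist");pickle.dump(wm(s),open("pics/w9.pkl","wb"))
cv2.imwrite("pics/g1.png",cv2.resize(f[125:205,195:315,::-1],None,fx=6,fy=6,interpolation=cv2.INTER_CUBIC))
f=optics.grab_frame("scene");cv2.imwrite("pics/g2.png",f[:,:,::-1])
E
```

```text
(no output)
```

View pics/g1.png

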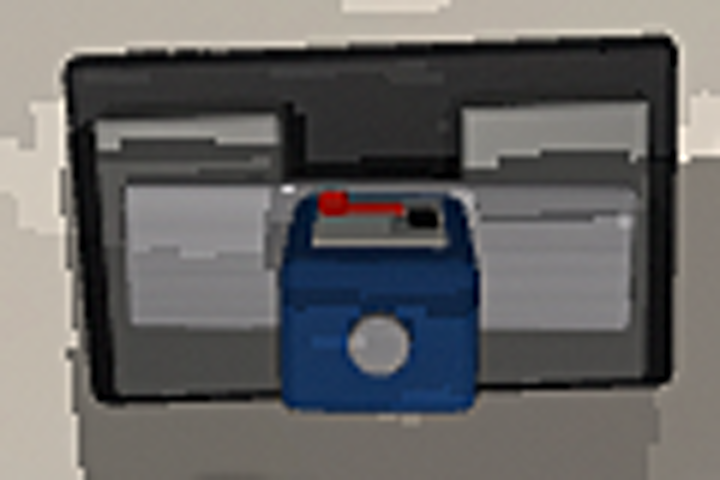

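View pics/g2.png

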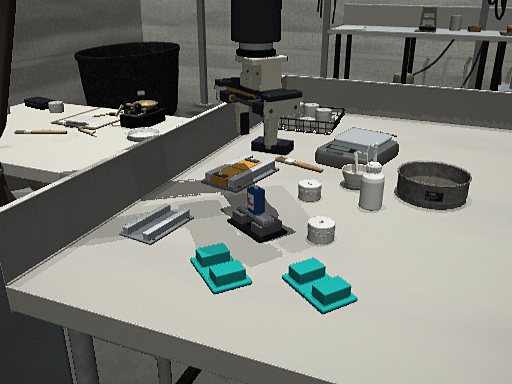

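```bash
python3 - <<'E'
from h import *
import pickle
def plane(M,u,v,x):
    d=M["R"].T@np.linalg.inv(M["mtx"])@np.array([u,v,1.]);c=-M["R"].T@M["t"];return c+d*(x-c[0])/d[0]
c=lambda X,Y:(195+(X+.5)/6-.5,125+(Y+.5)/6-.5)
M1=pickle.load(open("pics/w1.pkl","rb"));M9=pickle.load(open("pics/w9.pkl","rb"))
# scale top/bottom edges and pointer, before/after
for M,pts in((M1,[(358,265),(365,222),(315,213)]),(M9,[(380,242),(375,210),(333,204)])):
    for p in pts: print(plane(M,*c(*p),.4615 if M is M1 else .4625).round(4))
F=np.array([ray("",*c(*p),.039,M9)[:2] for p in[(125,185),(132,325),(636,205),(630,328)]]);print(F.round(4),F.mean(0))
D=np.array([ray("",*c(*p),.008,M9)[:2] for p in[(68,60),(675,38),(98,402),(668,382)]]);print(D.mean(0))
f=optics.grab_frame("scene");cv2.imwrite("pics/g3.png",cv2.resize(f[175:245,220:300,::-1],None,fx=8,fy=8,interpolation=cv2.INTER_CUBIC))
E
```

```text
[ 0.4615 -0.3738  0.0827]
[ 0.4615 -0.3729  0.05  ]
[ 0.4615 -0.3821  0.0425]
[ 0.4625 -0.3743  0.0822]
[ 0.4625 -0.3752  0.0574]
[ 0.4625 -0.3828  0.0505]
[[ 0.4594 -0.4217]
 [ 0.4865 -0.4229]
 [ 0.468  -0.3268]
 [ 0.4918 -0.3281]] [ 0.47641004 -0.37488124]
[ 0.47642608 -0.37575268]
```

View pics/g3.png

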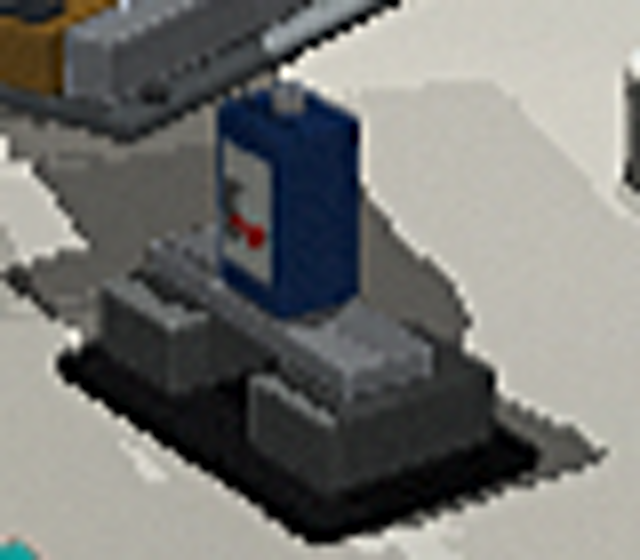

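```bash
python3 -c "
from h import *
print(arm.get_state()['t']);print(arm.job_done())"
```

```text
15.9
the job is handed in; nothing more can be done
None
```

The groove was measured and the gauge is back on its black dock. I handed the job in at 15.9 s of the 67 s allowed; the interface gives no verdict.

- **Finding the groove:** I located it with the wrist camera at about (0.611, -0.114), and the top camera agreed to about 1 mm. Lowering the probe to about 3.4 mm below the expected contact with the flat face gave no force. The probe was therefore in the groove, and the pointer was not run up on the plate.
- **Measuring:** I pressed the foot down until it stopped on both rails. With the gauge's weight added, the total push was about 17 N, of which about 9 N was on the rails. I held it for just over 1 s with a tilt of about 0.004 rad.
- **Back on the dock:** The last pictures show the gauge upright, with its foot flat on both cheeks and about 1 mm from the dock's centre. The gripper is open and clear above it, and the stem is back down, so the probe looks free.
- **Reading:** The red pointer stayed up by about 8 mm, estimated from the wrist pictures before and after. The forces suggested about 9 mm, so the two estimates differ by about 1 mm. Both are inside the 4 to 10.5 mm range.
- **Surroundings:** I did not touch the tins or the look-alikes, and they look unmoved in the last scene picture. I did not measure the tins' positions again.

No check failed.

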